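Press a carrier plate down and slide it under the leaf spring

ROBOT

A 6-joint arm with a two-finger parallel gripper is mounted at the origin on the work surface. World frame = base frame: x ahead of the robot, y to its left, z up, the work surface at z = 0. Lengths are in m, angles in rad, forces in N, time in s.
With the tool pointing down it reaches from about 0.35 to 0.925 m from the base axis. Payload 6.4 kg.
Tool frame: the origin (TCP) lies between the finger pads; the fingertips stand 25 mm ahead of it and the grasp point (between the pads) lies 6 mm ahead of it; x points along the fingers, y is the direction in which the jaws open and shut, and the axes are right-handed (so a half turn about x gives the same grasp; the last joint's range is limited). The gripper opens to 94 mm and grips with 3 to 60 N. Pads are 16 mm wide; open, the fingers measure 119 mm over their backs; the gripper's body (75 mm by 177 mm) begins 78 mm behind the grasp point.
Start: joints at [0.93, 0.245, 1.558, -0, 1.339, -0.174], TCP at [0.293, 0.58, 0.23] pointing down, gripper open.
Joint ranges: [-3.13, 3.13], [-1.02, 2.26], [0.13, 2.54], [-0.95, 4.09], [0.21, 2.88], [-2.74, 2.74]. Speed limits (rad/s): [2.57, 2.57, 3.14, 3.14, 3.14, 3.14].

INTERFACE

Orientations are given as a unit quaternion [x, y, z, w].
In Python, from bench import observe, snapshot, close_job gives the robot as it stands.
- The arm moves only by the tool send_rows, never from a script. Its argument "rows" is a list of rows, each an object with "dr": the turn, a rotation vector about the world's x, y, z in rad, a list of three; "travel": the shift along the world's x, y, z in mm, a list of three; "hand": the finger opening in mm, from 0 to 94. A call has 1 to 5 rows; each row is the pose to reach, as a shift and turn from the pose measured when the call began; what a row does not reach only later rows make up. A row lasts 1/8 s, in which the tool goes at most 62.5 mm and 10.7 degrees, less where a joint would pass 70% of its speed; a pose out of reach is approached as far as the arm can. A call with a gripper value outside its range is refused whole. The fingers move at their own pace and stop on an object; "force" is the grip in N (left out, the last holds). Time passes only in rows, so rows that repeat a pose let the fingers close. It gives the time, the measured TCP pose, the force and the opening at its end, in the units of the state.
- observe(): the state, without advancing time (a new reading comes with each control period).
- snapshot(name): name is "side" or "top"; returns a dict with "color" (480x640x3 uint8, blue, green, red), "range_z" (480x640 float32, m along the optical axis (not along the pixel's ray), 0 where there is no reading), "fx", "fy", "cx", "cy" (pixels), "R" (3x3) and "t" (3): a world point X has camera coordinates R X + t. Camera axes: x right, y down, z forward; pixel columns grow to the right and rows downward; lengths in m; the calibration is good to about 2 mm. A picture is of the moment at which its call begins.
- close_job(): hands the job in, once; it reports no verdict.
The state is a dict: "t": time; "joint_positions": joint angles; "qd": joint speeds; "effort": joint torques, N m; "tcp_pos": TCP position; "ee_rot": TCP orientation; "wrist_force": force on the tool from outside, world axes, zero at the start; "wrist_torque": the same for the moment, N m; "opening": opening from 0.0 (shut) to 1.0 (fully open).
Only numpy, scipy, OpenCV 4.12 (cv2) and the standard library are available. Lean on these libraries where they do the work, as an engineer would, in place of code of your own. Each camera call takes 0.05 s, during which the arm holds its last target. There are 200 camera calls.

TASK

Load the steel carrier plate into the milling fixture: with the fingertips press down hard on the low deck at its rear until its raised nose drops, and keep pressing while you push it forward, under the bridge and the leaf spring, until it meets the end stop and lies flat. Do not pick the plate up, do not pry at the leaf spring with the fingers, and leave everything else on the bench where it is.

Things in the scene. Friction and masses are not known exactly. Their poses are not given: they have to be found in the camera images.
- fixture: Low aluminium fixture fixed to the bench: a channel along its own +x, the way the plate is pushed. Origin at bench level on the channel's centre line, z up. Base 280 x 100 mm (x -160 to 120); its top, the bed, 12 mm above the bench. Channel 46 mm wide between dark rails 10 mm wide and 7 mm above the bed. End stop: dark bar at x 85 to 105, 20 mm above the bed.
- plate: Loose steel carrier plate, 150 x 44 mm, 0.25-0.49 kg, between the rails, its own x forward along the fixture's +x. Origin: centre of its underside. Rear (x -75 to -10): low deck 8 mm thick with a slot through it (x -65 to -42, 20 mm wide). At x -10 an upright step, 10 mm high, up to the front block, 18 mm thick, top front edge bevelled. Home: origin at fixture x = 10 mm, flat on the bed.
- deck (a point): Where to press: top of the plate's deck, centre line, 12 mm behind the step. Free deck there: 32 x 44 mm. Plate pressed flat: this point is 20 mm above the bench. 12 to 20 N here brings the nose down from its raised start; then, still pressed, the plate is pushed by the step 70 to 82 mm to the stop, where it stays flat by itself.
- nose (a point): Middle of the lower front edge of the plate, 75 mm ahead of its origin. 12 mm above the bench when the plate is flat; at the start about 12 mm higher, so that it runs against the bridge.
- stop (a point): Middle of the foot of the end stop's near face, at bed height: where the nose must arrive.
- leaf (a joint): Steel leaf spring, 24 mm wide and 50 mm long, hinged under the far side of the bridge. 0 = hanging free, its tip about 12 mm above the bed; grows (rad) as it is lifted: about 0.13 to 0.2 when resting on the flat plate. It presses on the plate with about 5 N; the plate entering under it takes some 10 to 20 N of push.
- bridge (a point): Middle of the underside of the steel bridge across the channel, 20.5 mm above the bed. The bridge spans fixture x 25 to 37, is 66 mm wide, its top 38 mm above the bed. The leaf spring slopes down from its far side.
- plunger (a joint): Round-topped sprung plunger, 16 mm across, in the bed at fixture x = -45 mm. Value: its height above the bed, 0 to 0.008 m. With 10 to 12 N it props up the plate's front; it yields flush when the plate is pressed, and springs up into the plate's slot when the plate is home.
- block: Loose steel setting block, 50 x 25 x 75 mm, standing beside the fixture; origin under its centre. To be left alone.
- collet: Loose steel collet, a cone 30 mm across and 38 mm high, standing beside the fixture; origin under its centre. To be left alone.
- tnut: Loose dark T-nut, 30 x 28 x 18 mm, beside the fixture; origin under its centre. To be left alone.
- wrench: Loose dark wrench, 160 mm long, lying along its own x. To be left alone.
- cup: Loose white plastic cup, 72 mm across, 70 mm high; origin under its centre. To be left alone.
- oil: Loose clear plastic oil bottle, 56 mm across, 150 mm high; origin under its centre. To be left alone.
- brush: Loose chip brush, 170 mm long, lying along its own x. To be left alone.
There are look-alikes about, which are no part of the job. Leave any pink look-alike of the plate alone.

How it is judged:
By the outcome, as a careful person would: the job done as asked, in the order asked, and still so for the second after the job is handed in, with the robot touching nothing.
It also fails if it takes over 40 s, if anything falls off the work surface, if the arm or the gripper's body presses on something with over 40 N, if the wrist force passes 120 N, or if a joint passes its speed limit or range.

## Working session

There is one attempt and no reset: what is moved stays moved. The work goes in short steps, Python scripts to look and compute and a tool call to move; the robot and the scene stay as the last step left them, time stands still between calls to the robot, and variables do not carry over. Pictures are saved under pics/ and viewed, about 8 in all and at most 12, crops included, and the job is handed in when it is done.

Besides the shell and the picture viewer there is one more tool, called after "Request:" as name(argument=value, ...) on one line, values as JSON. send_rows: Moves the arm, as the interface text tells. Its arguments: {"type":"object","properties":{"rows":{"type":"array"},"force":{"type":"number"}},"required":["rows"]}

```bash
mkdir -p pics; ls; python3 - <<'E'
from bench import *
import cv2,numpy as np,pickle
o=observe();print({k:np.round(v,3).tolist() for k,v in o.items()})
for n in("side","top"):
    s=snapshot(n);pickle.dump(s,open(n+'0.pkl','wb'));cv2.imwrite(f'pics/{n}0.png',s['color']);print(n,s['fx'],s['cx'],s['cy'],np.round(s['R'],3).tolist(),np.round(s['t'],3))
E
```

```text
pics
{'t': 0.0, 'joint_positions': [0.93, 0.246, 1.559, -0.0, 1.339, -0.174], 'qd': [0.001, 0.001, -0.0, -0.002, 0.001, 0.0], 'effort': [-0.001, -41.582, -31.461, 0.069, 0.033, -0.0], 'tcp_pos': [0.292, 0.58, 0.229], 'ee_rot': [0.163, 0.688, -0.164, 0.688], 'wrist_force': [-0.398, -0.595, 0.329], 'wrist_torque': [0.012, 0.012, -0.032], 'opening': 1.002}
side 480.40155817129704 323.5037401896273 242.2547661754688 [[0.98, -0.201, 0.012], [-0.123, -0.649, -0.751], [0.159, 0.734, -0.66]] [-0.518  0.136  0.978]
top 581.1520876804298 319.97503096516834 241.5257817993966 [[-0.013, -1.0, -0.02], [-0.995, 0.015, -0.098], [0.098, 0.019, -0.995]] [0.045 0.565 1.496]
```

View pics/top0.png

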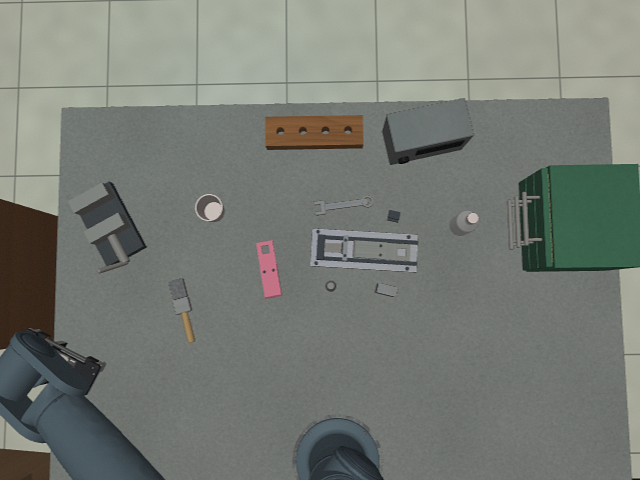

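View pics/side0.png

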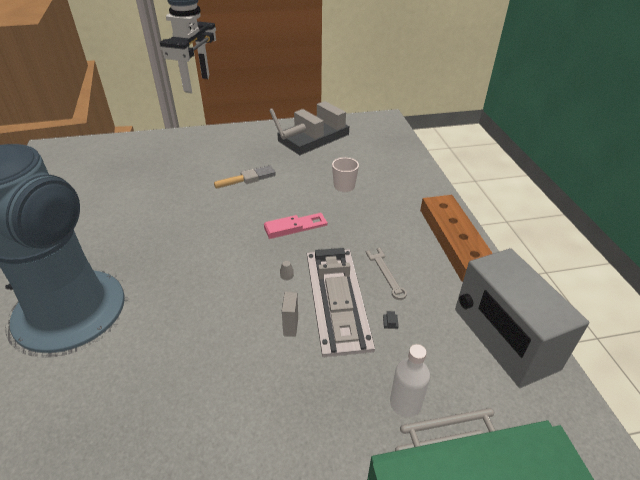

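The fixture lies at about (311–418, 229–271) in the top view, with the end stop at its left end, so the push runs roughly along world +y. There are two plate candidates: the grey one in the channel at about (380, 250), and the pink one at (268, 268). The grey one fits because it is steel, between the rails, with a slot at the rear. I'll confirm that with an enlarged crop and measure.

```bash
cat > h.py <<'E'
import numpy as np,cv2,pickle
def ray(s,uv,z):
    d=s['R'].T@np.array([(uv[0]-s['cx'])/s['fx'],(uv[1]-s['cy'])/s['fy'],1]);c=-s['R'].T@s['t']
    return c+d*(z-c[2])/d[2]
def proj(s,X):
    p=s['R']@X+s['t'];return np.array([p[0]/p[2]*s['fx']+s['cx'],p[1]/p[2]*s['fy']+s['cy']])
E
python3 - <<'E'
from h import *
t=pickle.load(open('top0.pkl','rb'));s=pickle.load(open('side0.pkl','rb'))
# base: height mask from depth
for n,im in(('t',t),('s',s)):
    c=im['color'];v=c.max(2).astype(int);sat=v-c.min(2)
    m=((v>150)).astype(np.uint8)
    x0,y0,x1,y1=(295,215,435,285) if n=='t' else (295,235,385,360)
    k=np.zeros_like(m);k[y0:y1,x0:x1]=m[y0:y1,x0:x1]
    cs,_=cv2.findContours(cv2.morphologyEx(k,cv2.MORPH_CLOSE,np.ones((7,7))),cv2.RETR_EXTERNAL,cv2.CHAIN_APPROX_NONE)
    q=max(cs,key=cv2.contourArea);r=cv2.minAreaRect(q);b=cv2.boxPoints(r)
    print(n,r,cv2.contourArea(q));
    a=cv2.approxPolyDP(cv2.convexHull(q),6,True)[:,0].astype(float);print(a.tolist())
    W=np.array([ray(im,p,.012) for p in (a if n=='s' else b)]);print(W.round(4).tolist())
a=cv2.resize(t['color'][220:280,300:430],None,fx=6,fy=6,interpolation=cv2.INTER_CUBIC)
b=cv2.resize(s['color'][240:355,280:410],None,fx=5,fy=5,interpolation=cv2.INTER_CUBIC)
cv2.imwrite('pics/ct.png',a);cv2.imwrite('pics/cs.png',b)
E
```

```text
t ((364.00689697265625, 249.8827667236328), (106.286865234375, 36.8774299621582), 3.3664605617523193) 3716.0
[[312.0, 231.0], [416.0, 235.0], [416.0, 271.0], [311.0, 265.0]]
[[0.5052, 0.0653, 0.012], [0.6031, 0.0584, 0.012], [0.5821, -0.2222, 0.012], [0.4849, -0.2136, 0.012]]
s ((339.5, 297.0), (124.0, 89.0), 90.0) 10640.5
[[384.0, 235.0], [381.0, 359.0], [295.0, 359.0], [298.0, 235.0]]
[[0.6946, 0.0896, 0.012], [0.586, -0.2469, 0.012], [0.4312, -0.2165, 0.012], [0.4932, 0.1278, 0.012]]
```

View pics/ct.png

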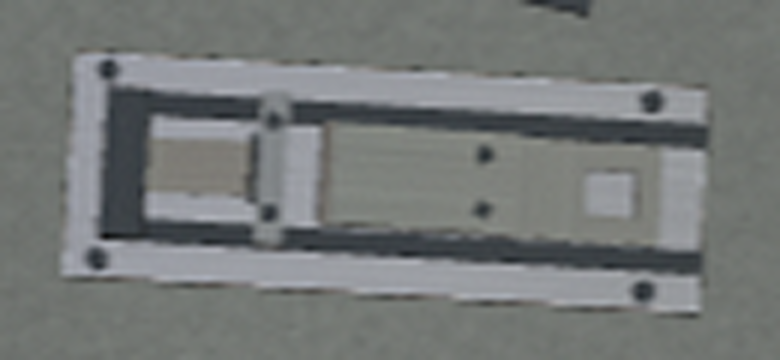

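View pics/cs.png

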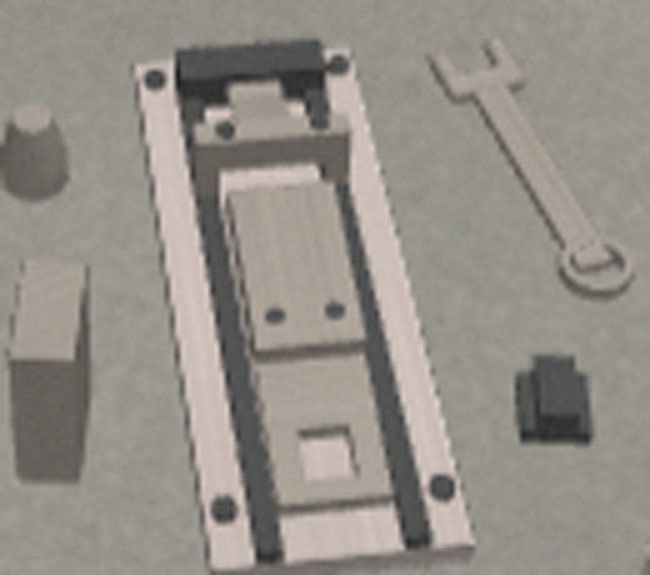

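```bash
cat >> h.py <<'E'
E
python3 - <<'E'
from h import *
from scipy.spatial.transform import Rotation as Ro
t=pickle.load(open('top0.pkl','rb'));s=pickle.load(open('side0.pkl','rb'))
d=np.array([.0206,.2798]);d/=np.hypot(*d);n=np.array([-d[1],d[0]])
O=np.array([.5437,-.078])+.02*d;print('O',O,'yaw',np.arctan2(d[1],d[0]))
f=lambda X:(np.array([(X[:2]-O)@d,(X[:2]-O)@n])*1000).round(1)
T=lambda u,v,z:f(ray(t,(u/6+300-.42,v/6+220-.42),z)); S=lambda u,v,z:f(ray(s,(u/5+280-.4,v/5+240-.4),z))
for nm,a in dict(corners=[(78,54,.012),(708,88,.012),(702,312,.012),(62,276,.012)],bridge=[(274,95,.05),(268,240,.05)],stop=[(148,115,.032),(145,218,.012)],nose=[(326,172,.042)],step=[(523,180,.034)],rear=[(660,150,.02),(655,245,.02)]).items():print('top',nm,[T(*x).tolist() for x in a])
for nm,a in dict(corners=[(135,65,.012),(352,48,.012),(474,548,.012),(212,570,.012)],step=[(258,360,.024),(366,350,.024)],rear=[(283,510,.02),(397,497,.02)],top=[(255,350,.034),(366,342,.034)],bridge=[(195,142,.05),(350,130,.05)]).items():print('side',nm,[S(*x).tolist() for x in a])
q=[.163,.688,-.164,.688];print(Ro.from_quat(q).as_matrix().round(3))
E
```

```text
O [ 0.54516851 -0.05805399] yaw 1.4973049048947336
top corners [[118.9, -48.7], [-159.4, -49.7], [-161.2, 49.1], [119.9, 50.0]]
top bridge [[31.9, -31.3], [31.0, 31.4]]
top stop [[86.0, -21.3], [84.9, 22.3]]
top nose [[7.5, -0.1]]
top step [[-78.2, -2.3]]
top rear [[-138.6, -20.3], [-138.3, 21.5]]
side corners [[117.7, 51.5], [117.7, -49.0], [-162.5, -47.1], [-160.6, 51.4]]
side step [[-72.5, 22.0], [-72.5, -21.3]]
side rear [[-142.7, 22.4], [-141.9, -21.2]]
side top [[-75.8, 23.9], [-76.8, -20.0]]
side bridge [[26.2, 35.3], [25.8, -30.4]]
[[-0.     0.45   0.893]
 [-0.001  0.893 -0.45 ]
 [-1.    -0.001  0.   ]]
```

The grey plate in the channel is confirmed: steel, with the slot at the rear and the step at fixture x ≈ -75. Both views agree on the fixture frame to about 2 mm. The deck point is at about (0.539, -0.146). Next I shut the jaws and move there, turning -67.5° so the jaw direction lies across the channel.

Request:
send_rows(rows=[{"dr": [0, 0, -0.1], "travel": [18, -52, 0], "hand": 0}, {"dr": [0, 0, -0.2], "travel": [36, -104, 0], "hand": 0}, {"dr": [0, 0, -0.3], "travel": [54, -156, 0], "hand": 0}, {"dr": [0, 0, -0.4], "travel": [72, -208, 0], "hand": 0}, {"dr": [0, 0, -0.5], "travel": [90, -260, 0], "hand": 0}], force=30)

```text
t: 0.72
tcp_pos: [0.3823, 0.3183, 0.2291]
ee_rot: [0.329, 0.626, -0.33, 0.625]
wrist_force: [0.4, -0.4, -0.1]
opening: 0.507
```

Request:
send_rows(rows=[{"dr": [0, 0, -0.1], "travel": [18, -52, 0], "hand": 0}, {"dr": [0, 0, -0.2], "travel": [36, -104, 0], "hand": 0}, {"dr": [0, 0, -0.3], "travel": [54, -156, 0], "hand": 0}, {"dr": [0, 0, -0.4], "travel": [72, -208, 0], "hand": 0}, {"dr": [0, 0, -0.5], "travel": [90, -260, 0], "hand": 0}])

```text
t: 1.35
tcp_pos: [0.4723, 0.0566, 0.2289]
ee_rot: [0.475, 0.524, -0.475, 0.523]
wrist_force: [0.6, 0.1, -0.0]
opening: 0.005
```

Request:
send_rows(rows=[{"dr": [0, 0, -0.045], "travel": [17, -51, 0], "hand": 0}, {"dr": [0, 0, -0.09], "travel": [33, -101, -20], "hand": 0}, {"dr": [0, 0, -0.135], "travel": [50, -152, -50], "hand": 0}, {"dr": [0, 0, -0.178], "travel": [66.4, -202.4, -90], "hand": 0}, {"dr": [0, 0, -0.178], "travel": [66.4, -202.4, -144], "hand": 0}])

```text
t: 1.98
tcp_pos: [0.5407, -0.1496, 0.0852]
ee_rot: [0.521, 0.477, -0.521, 0.48]
wrist_force: [0.9, 0.5, 0.7]
opening: 0.006
```

```bash
python3 - <<'E'
from bench import *
from h import *
from scipy.spatial.transform import Rotation as Ro
o=observe();print(o['t'],o['tcp_pos'],o['wrist_force']);M=Ro.from_quat(o['ee_rot']).as_matrix();print(M.round(4),o['opening'])
O=np.array([.5452,-.0581]);d=np.array([.0734,.9973]);p=o['tcp_pos'][:2]-O;print('fix',p@d,p@[-d[1],d[0]],'yaw err',np.arctan2(M[1,1],M[0,1])-(-.0735))
s=snapshot('side');pickle.dump(s,open('side1.pkl','wb'));cv2.imwrite('pics/s1.png',cv2.resize(s['color'][200:360,260:420],None,fx=3.7,fy=3.7,interpolation=cv2.INTER_CUBIC))
E
```

```text
1.975 [ 0.54068106 -0.14961003  0.08516839] [0.87678084 0.53032027 0.69848551]
[[ 0.0023  0.9964 -0.0843]
 [-0.002  -0.0843 -0.9964]
 [-1.      0.0025  0.0018]] 0.006009954584023328
fix -0.09159464540682993 -0.0022100970689363187 yaw err -0.010917454785293546
```

View pics/s1.png

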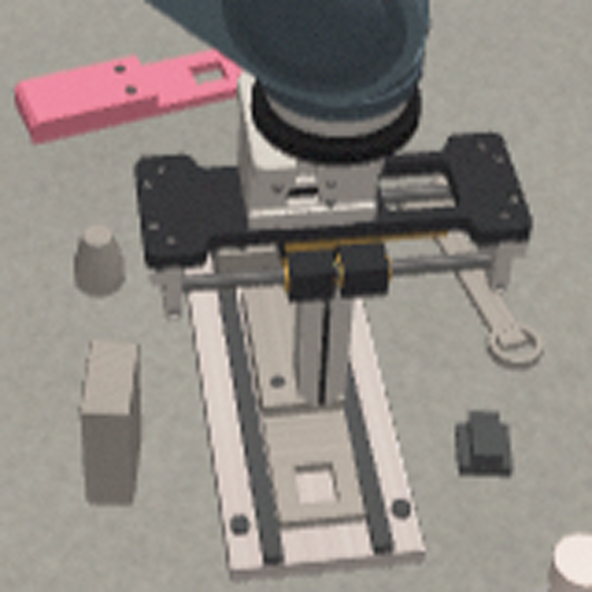

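The shut fingers stand above the deck, just behind the step (crop about (322, 400)), and are about 3 mm too far back. I'll correct that, then go down to just above the deck.

Request:
send_rows(rows=[{"dr": [0, 0, 0.011], "travel": [-2, 4, -15], "hand": 0}, {"dr": [0, 0, 0.011], "travel": [-2, 4, -30], "hand": 0}, {"dr": [0, 0, 0.011], "travel": [-2, 4, -32], "hand": 0}, {"dr": [0, 0, 0.011], "travel": [-2, 4, -32], "hand": 0}])

```text
t: 2.52
tcp_pos: [0.534, -0.1417, 0.047]
ee_rot: [-0.516, -0.485, 0.519, -0.479]
wrist_force: [-1.2, 0.2, 8.4]
opening: 0.003
```

Request:
send_rows(rows=[{"dr": [0, 0, 0], "travel": [0, 0, -2], "hand": 0}, {"dr": [0, 0, 0], "travel": [0, 0, -4], "hand": 0}, {"dr": [0, 0, 0], "travel": [0, 0, -5], "hand": 0}])

```text
t: 2.9
tcp_pos: [0.5348, -0.1415, 0.0454]
ee_rot: [-0.515, -0.485, 0.519, -0.48]
wrist_force: [-6.6, 1.4, 14.7]
opening: 0.006
```

```bash
cat > st.py <<'E'
from bench import *
from h import *
import sys
from scipy.spatial.transform import Rotation as Ro
def st():
    o=observe();M=Ro.from_quat(o['ee_rot']).as_matrix()
    O=np.array([.5452,-.0581]);d=np.array([.0734,.9973]);n=np.array([-d[1],d[0]])
    tip=o['tcp_pos']+.025*M[:,0];p=tip[:2]-O
    print(o['t'],'tip fix mm',(np.array([p@d,p@n,tip[2]])*1000).round(1),'yawerr',round(float(np.arctan2(M[1,1],M[0,1])+.0735),4),'down',M[:,0].round(3),'F',np.round(o['wrist_force'],1))
def pic(n,nm,x0,y0,x1,y1,k):
    s=snapshot(n);pickle.dump(s,open(nm+'.pkl','wb'));cv2.imwrite(f'pics/{nm}.png',cv2.resize(s['color'][y0:y1,x0:x1],None,fx=k,fy=k,interpolation=cv2.INTER_CUBIC))
E
python3 - <<'E'
from st import *
st();pic('side','s2',270,230,400,360,4.6);st()
E
```

```text
2.9 tip fix mm [-83.9   4.5  20.4] yawerr 0.0053 down [-0.009  0.002 -1.   ] F [-6.6  1.4 14.7]
2.95 tip fix mm [-83.9   4.5  20.3] yawerr 0.0053 down [-0.009  0.002 -1.   ] F [-6.8  0.9 12.3]
```

View pics/s2.png

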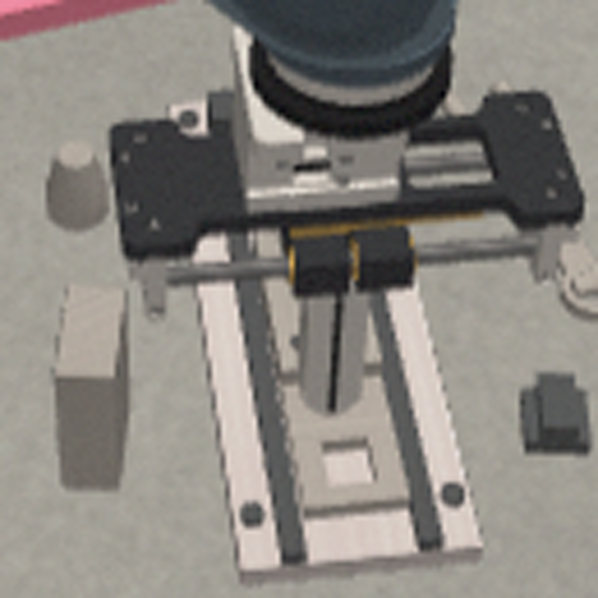

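The deck tip height is 20.3 mm at about 14 N, so the plate is flat. The fingers are on the deck just behind the step (crop about (330, 410)). Now I push, still pressing.

Request:
send_rows(rows=[{"dr": [0, 0, 0], "travel": [1, 4, -4], "hand": 0}, {"dr": [0, 0, 0], "travel": [2, 8, -4.5], "hand": 0}, {"dr": [0, 0, 0], "travel": [3, 13, -4.5], "hand": 0}, {"dr": [0, 0, 0], "travel": [3, 18, -4.5], "hand": 0}])

```text
t: 3.45
tcp_pos: [0.5369, -0.1294, 0.0452]
ee_rot: [-0.509, -0.484, 0.521, -0.484]
wrist_force: [-18.3, -22.5, 18.7]
opening: 0.001
```

```bash
python3 -c "
from st import *
st()"
```

```text
3.45 tip fix mm [-72.    3.4  20.2] yawerr 0.0111 down [-0.013 -0.012 -1.   ] F [-18.3 -22.5  18.7]
```

Request:
send_rows(rows=[{"dr": [0, 0, -0.01], "travel": [0, 6, -4], "hand": 0}, {"dr": [0, 0, -0.01], "travel": [0.5, 11, -4], "hand": 0}, {"dr": [0, 0, -0.01], "travel": [1, 16, -4], "hand": 0}, {"dr": [0, 0, -0.01], "travel": [1.5, 22, -4], "hand": 0}, {"dr": [0, 0, -0.01], "travel": [2, 28, -4], "hand": 0}])

```text
t: 4.08
tcp_pos: [0.5386, -0.1061, 0.0453]
ee_rot: [-0.507, -0.481, 0.526, -0.485]
wrist_force: [-14.6, -19.0, 16.3]
opening: 0.004
```

```bash
python3 -c "
from st import *
st()"
```

```text
4.075 tip fix mm [-48.9   3.4  20.3] yawerr 0.0062 down [-0.016 -0.023 -1.   ] F [-14.6 -19.   16.3]
```

Request:
send_rows(rows=[{"dr": [0, 0, 0], "travel": [-1, 6, -4], "hand": 0}, {"dr": [0, 0, 0], "travel": [-0.5, 11, -4], "hand": 0}, {"dr": [0, 0, 0], "travel": [0, 16, -4], "hand": 0}, {"dr": [0, 0, 0], "travel": [0.5, 22, -4], "hand": 0}, {"dr": [0, 0, 0], "travel": [1, 28, -4], "hand": 0}])

```text
t: 4.7
tcp_pos: [0.5404, -0.0831, 0.0457]
ee_rot: [-0.502, -0.479, 0.528, -0.49]
wrist_force: [-12.6, -21.7, 14.2]
opening: 0.0
```

```bash
python3 -c "
from st import *
st();pic('side','s3',270,230,400,360,4.6);st()"
```

```text
4.7 tip fix mm [-26.2   3.3  20.7] yawerr 0.0115 down [-0.015 -0.036 -0.999] F [-12.6 -21.7  14.2]
4.75 tip fix mm [-24.8   3.3  20.6] yawerr 0.0106 down [-0.015 -0.033 -0.999] F [-10.6 -11.5  15. ]
```

View pics/s3.png

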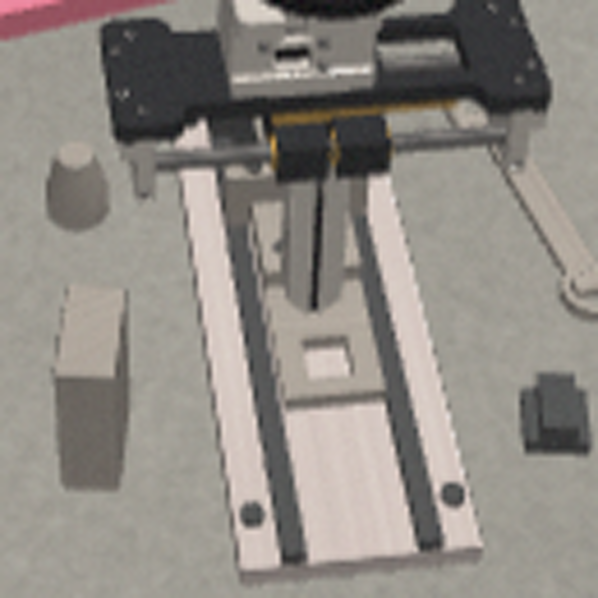

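The plate has gone under the bridge and its rear edge (crop about (335, 402)) has moved up the bed. About 17 mm remain. I continue, also correcting the small tool tilt.

Request:
send_rows(rows=[{"dr": [0.012, -0.005, 0], "travel": [0, 6, -4], "hand": 0}, {"dr": [0.025, -0.01, -0.01], "travel": [0.5, 12, -4.5], "hand": 0}, {"dr": [0.033, -0.015, -0.01], "travel": [1, 18, -4.5], "hand": 0}, {"dr": [0.033, -0.015, -0.01], "travel": [1, 20, -4.5], "hand": 0}])

```text
t: 5.25
tcp_pos: [0.5413, -0.0681, 0.0452]
ee_rot: [-0.512, -0.48, 0.521, -0.487]
wrist_force: [-15.5, -28.8, 16.0]
opening: 0.002
```

```bash
python3 -c "
from st import *
st()"
```

```text
5.25 tip fix mm [-10.7   3.2  20.2] yawerr 0.0076 down [-0.002 -0.015 -1.   ] F [-15.5 -28.8  16. ]
```

Request:
send_rows(rows=[{"dr": [0.01, 0, 0], "travel": [0, 5, -4], "hand": 0}, {"dr": [0.015, 0, -0.007], "travel": [0, 8, -4.5], "hand": 0}, {"dr": [0.015, 0, -0.007], "travel": [0, 8, -4.5], "hand": 0}])

```text
t: 5.62
tcp_pos: [0.5415, -0.0671, 0.0452]
ee_rot: [-0.511, -0.48, 0.521, -0.486]
wrist_force: [-16.0, -27.5, 17.9]
opening: 0.005
```

Request:
send_rows(rows=[{"dr": [0.01, 0, 0], "travel": [0, 7, -4], "hand": 0}, {"dr": [0.01, 0, 0], "travel": [0, 8, -4], "hand": 0}, {"dr": [0.01, 0, 0], "travel": [0, 8, -4], "hand": 0}])

```text
t: 6.0
tcp_pos: [0.5416, -0.0669, 0.0453]
ee_rot: [-0.507, -0.48, 0.522, -0.49]
wrist_force: [-14.4, -32.1, 12.9]
opening: 0.006
```

```bash
python3 -c "
from st import *
st();pic('side','s4',270,230,400,360,4.6);st()"
```

```text
6.0 tip fix mm [-9.6  3.1 20.3] yawerr 0.0139 down [-0.006 -0.024 -1.   ] F [-14.4 -32.1  12.9]
6.05 tip fix mm [-9.6  3.1 20.3] yawerr 0.0138 down [-0.006 -0.024 -1.   ] F [-15.4 -32.2  13.7]
```

View pics/s4.png

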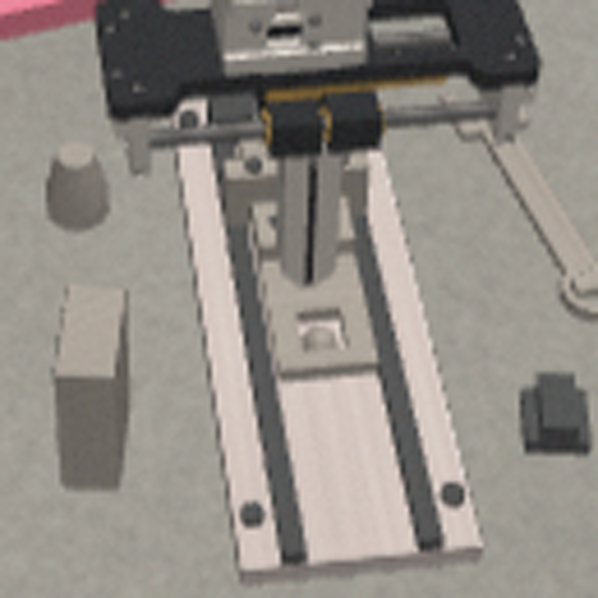

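The plunger has come up in the slot (crop about (322, 338)) and the tip has stopped at fixture x = -9.6 against 32 N. One firmer push will check that it is really on the stop.

Request:
send_rows(rows=[{"dr": [0.02, 0, -0.01], "travel": [-1, 10, -4], "hand": 0}, {"dr": [0.02, 0, -0.01], "travel": [-1, 13, -4.5], "hand": 0}, {"dr": [0.02, 0, -0.01], "travel": [-1, 13, -4.5], "hand": 0}])

```text
t: 6.42
tcp_pos: [0.5416, -0.0664, 0.0454]
ee_rot: [-0.506, -0.478, 0.524, -0.491]
wrist_force: [-15.6, -50.1, 9.5]
opening: 0.003
```

```bash
python3 -c "
from st import *
st()
s=pickle.load(open('side.pkl' if 0 else 's4.pkl','rb'))
O=np.array([.5452,-.0581]);d=np.array([.0734,.9973])
for u,v in((283,372),(378,362)):
    X=ray(s,(u/4.6+269.6,v/4.6+229.6),.02);print('rear',(X[:2]-O)@d)
"
```

```text
6.425 tip fix mm [-9.3  3.1 20.4] yawerr 0.0128 down [-0.005 -0.031 -0.999] F [-15.6 -50.1   9.5]
rear -0.06618667938211711
rear -0.06543701315341069
```

The push rose to 50 N with only 0.3 mm of motion, and the rear edge is at fixture x ≈ -65.8 (home is -65), so the plate is on the stop. Now I ease off, lift straight up and move clear.

Request:
send_rows(rows=[{"dr": [0, 0, 0], "travel": [0, -2, 0], "hand": 0}, {"dr": [0, 0, 0], "travel": [0, -3, 2], "hand": 0}, {"dr": [0, 0, 0], "travel": [0, -3, 12], "hand": 0}, {"dr": [0, 0, 0], "travel": [0, -3, 45], "hand": 0}, {"dr": [0, 0, 0], "travel": [0, -3, 100], "hand": 0}])

```text
t: 7.05
tcp_pos: [0.5401, -0.0676, 0.1452]
ee_rot: [-0.505, -0.48, 0.524, -0.49]
wrist_force: [0.9, 0.3, -0.6]
opening: 0.003
```

Request:
send_rows(rows=[{"dr": [0, 0, 0], "travel": [0, 0, 50], "hand": 0}, {"dr": [0, 0, 0], "travel": [-20, 55, 80], "hand": 0}, {"dr": [0, 0, 0], "travel": [-40, 110, 80], "hand": 0}, {"dr": [0, 0, 0], "travel": [-60, 165, 80], "hand": 0}, {"dr": [0, 0, 0], "travel": [-80, 220, 80], "hand": 0}])

```text
t: 7.68
tcp_pos: [0.4588, 0.1551, 0.2261]
ee_rot: [-0.505, -0.48, 0.523, -0.491]
wrist_force: [1.8, 0.3, -0.2]
opening: 0.01
```

Request:
send_rows(rows=[{"dr": [0, 0, 0], "travel": [-20, 55, 0], "hand": 0}, {"dr": [0, 0, 0], "travel": [-40, 110, 0], "hand": 0}, {"dr": [0, 0, 0], "travel": [-55, 165, 0], "hand": 0}, {"dr": [0, 0, 0], "travel": [-70, 220, 0], "hand": 0}, {"dr": [0, 0, 0], "travel": [-70, 220, 0], "hand": 0}])

```text
t: 8.3
tcp_pos: [0.3864, 0.3785, 0.2266]
ee_rot: [-0.504, -0.482, 0.521, -0.492]
wrist_force: [0.1, -0.3, 0.4]
opening: 0.004
```

```bash
python3 - <<'E'
from st import *
st();pic('side','s5',270,230,410,360,4.4);pic('top','t5',300,220,430,280,6)
a=cv2.imread('pics/s5.png');b=cv2.imread('pics/t5.png');b=cv2.resize(b,(a.shape[1],int(360*a.shape[1]/780)))
c=np.vstack([a,b]);f=600/c.shape[0];cv2.imwrite('pics/f5.png',cv2.resize(c,None,fx=f,fy=f))
t0=pickle.load(open('top0.pkl','rb'))['color'];t=pickle.load(open('t5.pkl','rb'))['color']
df=(cv2.absdiff(t0,t).max(2)>40).astype(np.uint8);n,l,s,c=cv2.connectedComponentsWithStats(df);print([q.tolist() for q in s[1:] if q[4]>8])
E
```

```text
8.3 tip fix mm [423.1 190.6 201.6] yawerr 0.0233 down [-0.008 -0.028 -1.   ] F [ 0.1 -0.3  0.4]
[[330, 239, 12, 1, 12], [348, 240, 7, 7, 12], [349, 242, 4, 4, 9], [387, 243, 7, 3, 13], [380, 244, 4, 5, 12], [401, 244, 9, 3, 15], [382, 247, 28, 11, 87], [349, 251, 3, 4, 9], [324, 252, 18, 5, 23], [379, 254, 15, 6, 45], [395, 256, 14, 5, 29], [0, 271, 238, 209, 18557], [134, 300, 6, 9, 17], [29, 328, 11, 4, 15], [167, 385, 4, 6, 13]]
```

View pics/f5.png

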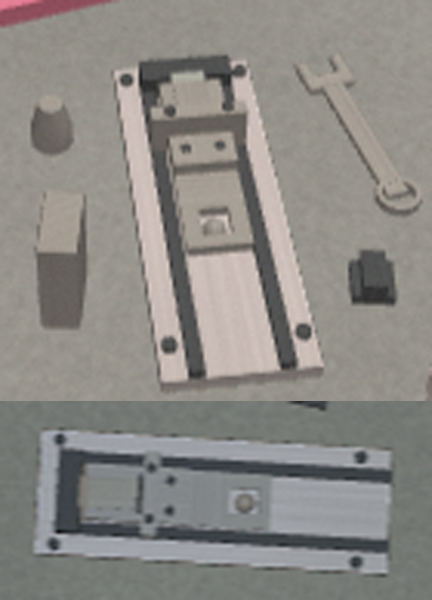

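The plate lies flat against the end stop under the bridge and leaf, with the plunger up in the slot (top-view part about (245, 503)). Outside the fixture, only the arm changed in the images. I'm handing it in.

```bash
python3 -c "
from bench import *
print(close_job())"
```

```text
the job is handed in; nothing more can be done
None
```

The steel carrier plate is loaded: it sits flat against the end stop, under the bridge and leaf spring. I handed the job in at about 8.4 s of robot time.

I pressed the rear deck with the shut fingertips at about 14 N until it was flat (tip 20.3 mm above the bench). I then pushed the plate about 75 mm by the step, still pressing. The press was 13–19 N at the end of each push, and 9.5 N at the end of the last firm push against the stop. After that I lifted off and moved clear.

**Last checks:**
- **On the stop:** the push force rose to 50 N with only 0.3 mm of movement. The plate's rear edge measured fixture x ≈ -65.8 mm, against -65 mm when home.
- **Flat and held:** after release, both views show the plate lying flat with the plunger up in its slot.
- **Other things:** comparing the top views before and after, nothing outside the fixture changed except the arm.
- **Off nominal:** the fingertips ran about 3 mm off the channel's centre line, with up to 18 N of sideways force during the push. It did not affect the result.

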